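Clear the kitchen scale and hold its zeroing dial

ROBOT

A 6-joint arm with a two-finger parallel gripper is mounted at the origin on a cart in front of the work surface, level with it; the furniture and walls round the work are solid. World frame = base frame: x ahead of the robot, y to its left, z up, the work surface at z = 0. Lengths are in m, angles in rad, forces in N, time in s.
With the tool pointing down it reaches from about 0.25 to 0.725 m from the base axis. Payload 4 kg.
Tool frame: the origin (TCP) lies at the very end of the fingers, on their centre line; the grasp point (between the pads) lies 19 mm behind it; z points along the fingers, y is the line along which they close (so a half turn about z gives the same grasp; the last joint's range is limited). The gripper opens to 85 mm and grips with 20 to 120 N. Pads are 22 mm wide; open, the fingers measure 114 mm over their backs; the gripper's body (76 mm by 85 mm) begins 54 mm behind the grasp point. The pads swing forward as they close: fully open they stand 13 mm farther back than shut.
Start: joints at [-1.187, 0.241, 0.005, 1.335, 0, 1.571], TCP at [0.187, -0.464, 0.231] pointing down, gripper open.
Joint ranges: [-2.72, 2.72], [-1.05, 1.87], [-1.09, 1.28], [-1.99, 2.15], [-1.42, 1.44], [-3.14, 3.14]. Speed limits (rad/s): [2.79, 2.79, 3.14, 3.14, 3.14, 3.14].

INTERFACE

Orientations are given as a unit quaternion [x, y, z, w].
In Python, from workcell import bot, vision, workorder gives the robot as it stands.
- The arm moves only by the shell command python3 -m creep 'ROWS' [OPENING]. ROWS is JSON, a list of rows, each a list of 2 entries, a list of its own where there are three numbers: the shift along the tool's x, y, z in mm, then the turn, a rotation vector about the tool's x, y, z in rad. In form: [[[dx, dy, dz], [wx, wy, wz]], ...]. A call has 1 to 12 rows; each row shifts and turns the commanded pose from where the row before left it, along the tool's axes as they then stand; what a row does not reach is not made up. A row lasts 1/8 s, in which the tool goes at most 62.5 mm and 10.7 degrees, less where a joint would pass 70% of its speed; a pose out of reach is approached as far as the arm can. A call is refused whole if a number of a shift passes 62.5 or a number of a turn 0.188, either way. A call with a gripper value outside its range is refused whole. OPENING is the finger opening in mm, from 0 to 85.4, set as the call begins (- or left out, the last holds). The fingers move at their own pace and stop on an object; the grip force is fixed at half the most. Time passes only in rows, so rows that do not move let the fingers close. It gives the time, the measured TCP pose, the force, the opening and the grip force at its end, in the units of the state.
- bot.get_obs(): the state, without advancing time (a new reading comes with each control period).
- vision.camera(name): name is "side" or "top"; returns a dict with "image" (400x640x3 uint8, blue, green, red), "z_map" (400x640 float32, m along the optical axis (not along the pixel's ray), 0 where there is no reading), "K" (3x3 intrinsics, pixels), "rvec" (rotation vector, rad) and "tvec" (3), from world to camera coordinates, as OpenCV has them. Camera axes: x right, y down, z forward; pixel columns grow to the right and rows downward; lengths in m; the calibration is good to about 2 mm. A picture is of the moment at which its call begins.
- workorder.job_done(): hands the job in; it is judged then, once.
Trained networks look in a picture, given as the dict that the camera call returned (one of the last four; its "shot" number tells which), for a name from the list of things; names that differ only in an ending like _2 or _b are one class to them, and where a whole thing is asked for, a point or a joint stands for the part that bears it (a point fixed in the world has none). Each returns a list of dicts, best first, with "score" (0 to 1); they miss things now and then, are a little off and sometimes report something else, mostly with a low value. They report only what shows in the picture. A call takes as long as a camera call.
- vision.spot_in(picture, query): "position" ([column, row] in pixels, amid what is visible of it).
- vision.place_of(picture, query): "position" ([column, row] in pixels: a listed point, or the origin of a listed thing).
The state is a dict: "clock": time; "joint_pos": joint angles; "joint_vel": joint speeds; "tau": joint torques, N m; "eef_pos": TCP position; "tool_rot": TCP orientation; "ft_force": force on the tool from outside, world axes, zero at the start; "ft_torque": the same for the moment, N m; "grip_width": finger opening in m; "grasp_force": force on a finger pad.
Only numpy, scipy, OpenCV 4.12 (cv2) and the standard library are available. Lean on these libraries where they do the work, as an engineer would, in place of code of your own. Each camera call takes 0.05 s, during which the arm holds its last target. There are 200 camera calls.

TASK

The kitchen scale has to be zeroed empty: lift the mug off its weighing pan, keeping it upright, and stand it on the worktop beside the scale, clear of it, and let go. Then turn the scale's sprung dial clockwise past the first two clicks to the third, so that its pointer stands at the longest mark and no farther, and keep holding it there against its spring: finish with the fingers still on the dial. Leave the two spice jars and the flat tin where they stand.

Things in the scene. Friction and masses are not known exactly. Their poses are not given: they have to be found in the camera images.
- scale: Kitchen scale, fixed: white slab 150 (x) x 260 (y) x 45 mm high. Origin at the centre of its underside, on the worktop; x away from the robot (dark display on the -x edge), y to the left. A round steel pan (radius 65 mm, top at z = 60 mm) is centred at x 0, y +50 mm; the axis of the dial is at x 0, y -85 mm.
- pan (a point): Centre of the top face of the weighing pan, 60 mm above the worktop.
- dial (a joint): Angle of the sprung dial, rad: 0 at rest (shortest mark), grows clockwise seen from above. Clicks at 0.35, 0.70 and 1.05, each with a longer mark on the deck; the third, longest mark is 1.05; end stop 1.40. A spring, 0.05 N m at rest to 0.10 N m at the third click, always turns it back to 0 when let go; the clicks add or take 0.035 N m between marks.
- dial_grip (a point): Middle of the grip bar on the vertical axis of the dial, 65 mm above the worktop; turns with the dial. Black bar 46 mm long (x; +x is the pointer end, with a white line), 14 mm wide (y), from z = 53 to 77 mm above the worktop, on a round skirt of radius 26 mm. The pointer stands 0.525 rad left (counterclockwise) of the scale's +x at rest, 0.525 rad right at the third click.
- mug: White mug, 0.17 to 0.34 kg, 97 mm high, 78 mm diameter, on the pan at the start, handle roughly towards the robot. Origin on its underside, midway along cup plus handle; z up; cup axis at y = +15.5 mm. Handle: a loop up to 24 mm wide (x), from the wall at y = -22 to y = -55 mm, z = 18 to 88 mm; can be pinched across x from above at y = -42 mm.
- jar_a: Spice jar, 42 mm diameter, 96 mm high, origin at the centre of its underside; stands right of the scale, the farther of the two. A bystander.
- jar_b: Spice jar, 41 mm diameter, 105 mm high, origin at the centre of its underside; stands right of the scale, the nearer of the two. A bystander.
- tin: Flat food tin, 86 mm diameter, 40 mm high, origin at the centre of its underside; stands well left of the scale. A bystander.

How it is judged:
By the outcome, as a careful person would: the job done as asked, in the order asked, and still so for the second after the job is handed in, while the arm keeps its last pose, push and grip.
It also fails if it takes over 51 s, if anything falls off the work surface, if the arm or the gripper's body presses on something with over 40 N, if the wrist force passes 120 N, or if a joint passes its speed limit or range.

## Working session

There is one attempt and no reset: what is moved stays moved. The work goes in short steps, Python scripts to look and compute and a shell command to move; the robot and the scene stay as the last step left them, time stands still between calls to the robot, and variables do not carry over. Pictures are saved under pics/ and viewed, at most 10 in all, crops included, and the job is handed in when it is done.

```bash
mkdir -p pics; cat > h.py <<'E'
import numpy as np, cv2
from workcell import bot, vision, workorder
from scipy.spatial.transform import Rotation as R
def ray(p,uv,z):
    "intersect pixel ray with world plane z"
    M,_=cv2.Rodrigues(np.array(p["rvec"],float)); t=np.array(p["tvec"],float).ravel()
    c=-M.T@t; d=M.T@np.linalg.inv(np.array(p["K"]))@np.array([uv[0],uv[1],1.])
    return c+d*(z-c[2])/d[2]
def cloud(p):
    M,_=cv2.Rodrigues(np.array(p["rvec"],float)); t=np.array(p["tvec"],float).ravel()
    z=p["z_map"]; v,u=np.mgrid[:z.shape[0],:z.shape[1]]
    P=np.stack([u,v,np.ones_like(u)],-1)@np.linalg.inv(np.array(p["K"])).T*z[...,None]
    W=(P-t)@M; W[z==0]=np.nan
    return W
E
cat > a.py <<'E'
from h import *
o=bot.get_obs(); print(o["clock"],o["eef_pos"],o["tool_rot"],o["grip_width"],R.from_quat(o["tool_rot"]).as_matrix().round(3))
H={"scale":0,"dial_grip":.065,"pan":.06,"mug":.06,"jar_a":0,"jar_b":0,"tin":0}
for n in ("top","side"):
    p=vision.camera(n); cv2.imwrite(f"pics/{n}0.png",p["image"])
    for q,z in H.items():
        for r in vision.place_of(p,q)[:2]:
            print(n,q,round(r["score"],2),np.round(r["position"],1),ray(p,r["position"],z).round(4))
E
python3 a.py
```

```text
0.0 [ 0.18697617 -0.46302832  0.230399  ] [ 9.81641781e-01  1.90730864e-01 -2.16913677e-04 -1.05100921e-03] 0.08529925694484297 [[ 0.927  0.374 -0.001]
 [ 0.374 -0.927  0.002]
 [-0.    -0.002 -1.   ]]
top scale 0.58 [358.  207.6] [0.4613 0.077  0.    ]
top dial_grip 0.83 [392.7 204.9] [ 0.4601 -0.0046  0.065 ]
top pan 0.74 [338.2 202.2] [0.464  0.1304 0.06  ]
top mug 0.82 [340.3 207. ] [0.452  0.1249 0.06  ]
top jar_a 0.92 [437.  196.6] [ 0.4965 -0.131   0.    ]
top jar_b 0.92 [437.  196.6] [ 0.4965 -0.131   0.    ]
top tin 0.95 [204.7 233.1] [0.3827 0.4764 0.    ]
side scale 0.92 [301.7 199.1] [0.4615 0.0763 0.    ]
side dial_grip 0.79 [271.8 177.4] [ 0.4597 -0.0086  0.065 ]
side dial_grip 0.49 [448.3 215.6] [0.4052 0.4638 0.065 ]
side pan 0.55 [320.4 192.3] [0.4542 0.1286 0.06  ]
side mug 0.78 [317.8 192.2] [0.4563 0.1221 0.06  ]
side jar_a 0.58 [242.7 162.4] [ 0.4092 -0.1271  0.    ]
side jar_a 0.55 [229.  183.7] [ 0.4874 -0.1336  0.    ]
side jar_b 0.58 [242.7 162.4] [ 0.4092 -0.1271  0.    ]
side jar_b 0.55 [229.  183.7] [ 0.4874 -0.1336  0.    ]
side tin 0.59 [449.  214.6] [0.3648 0.4725 0.    ]
```

View pics/top0.png

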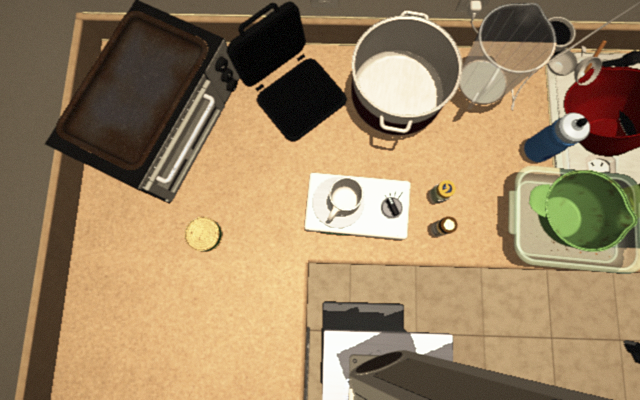

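View pics/side0.png

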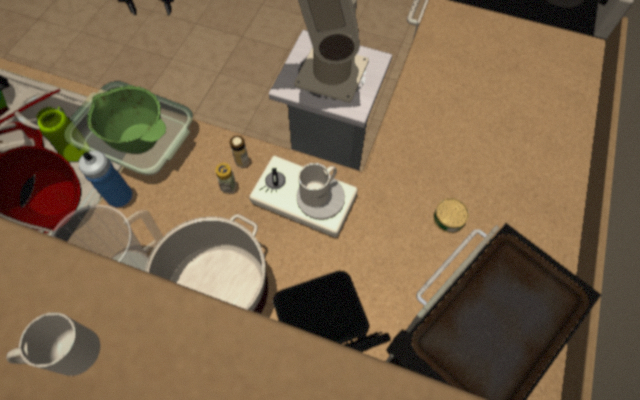

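```bash
cat > b.py <<'E'
from h import *
p=vision.camera("top"); W=cloud(p); im=p["image"].astype(int); g=im.max(-1)
X,Y,Z=W[...,0],W[...,1],W[...,2]
# scale deck
m=(abs(Z-.045)<.005)&(X>.33)&(X<.6)&(Y>-.1)&(Y<.25)
pts=np.c_[X[m],Y[m]].astype(np.float32); print("deck",m.sum(),cv2.minAreaRect(pts*1000))
# mug
m=(Z>.075)&(X>.33)&(X<.6)&(Y>.04)&(Y<.25); print("mug",m.sum(),np.nanmax(Z[m]))
rim=m&(Z>.145); c,r=cv2.minEnclosingCircle(np.c_[X[rim],Y[rim]].astype(np.float32)*1000); print("rim",c,r)
hd=m&(np.hypot(X-c[0]/1e3,Y-c[1]/1e3)>.045); print("handle",hd.sum(),X[hd].mean(),Y[hd].mean(),X[hd].min(),Z[hd].max())
# dial
m=(Z>.066)&(Z<.09)&(X>.40)&(X<.53)&(Y>-.05)&(Y<.04); print("dial",m.sum(),cv2.minAreaRect(np.c_[X[m],Y[m]].astype(np.float32)*1000),Z[m].mean())
for n,lo,hi in (("jarA",.45,.56),("jarB",.33,.45)):
    m=(Z>.075)&(X>lo)&(X<hi)&(Y>-.2)&(Y<-.06); print(n,m.sum(),X[m].mean(),Y[m].mean(),Y[m].max())
crop=p["image"][170:250,290:460]; cv2.imwrite("pics/crop0.png",cv2.resize(crop,None,fx=4.5,fy=4.5,interpolation=cv2.INTER_CUBIC))
E
python3 b.py
```

```text
deck 3331 ((461.6492004394531, 82.09185791015625), (258.94091796875, 149.35806274414062), 86.32184600830078)
mug 644 0.1620507526777655
rim (459.0054931640625, 120.95091247558594) 51.53463363647461
handle 211 0.4834564217642781 0.10697685376510829 0.40992319831011076 0.16016862973400509
dial 116 ((456.2515869140625, -2.4307775497436523), (45.58995819091797, 13.91551399230957), 24.631799697875977) 0.07676988044995364
jarA 270 0.4979041193562882 -0.1269308075661209 -0.10812008014429483
jarB 280 0.40931147579041377 -0.12625665949500514 -0.10918620754744864
```

View pics/crop0.png

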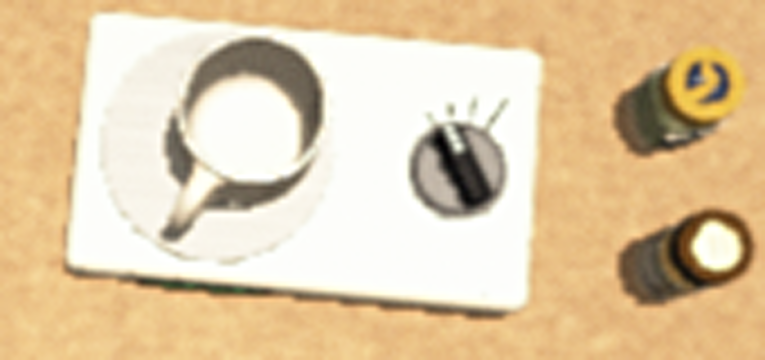

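Top view: scale at columns 305–410 and rows 173–238, with the mug on the pan near (343,198) and its handle pointing down-left. The dial is at (392,206) and the jars at (443,191) and (446,227). The pointer is at its rest position near the shortest mark, and the longest mark is to the right. The side view agrees.

Next I fit the mug more precisely.

```bash
cat > c.py <<'E'
from h import *
from scipy.optimize import least_squares
p=vision.camera("top"); W=cloud(p); s=vision.camera("side"); V=cloud(s)
for n,A in (("top",W),("side",V)):
    X,Y,Z=A[...,0],A[...,1],A[...,2]
    m=(Z>.07)&(X>.36)&(X<.56)&(Y>.05)&(Y<.23)
    rim=m&(Z>.1515)&(Z<.165)
    P=np.c_[X[rim],Y[rim]]
    f=least_squares(lambda q:np.hypot(*(P-q).T)-.0375,P.mean(0),loss="soft_l1",f_scale=.002); c=f.x
    d=np.hypot(X-c[0],Y-c[1]); hd=m&(d>.047)&(d<.08)&(Z>.08)&(Z<.153)
    print(n,rim.sum(),c,np.abs(f.fun).mean()); 
    for x in np.c_[X[hd],Y[hd],Z[hd],np.degrees(np.arctan2(Y[hd]-c[1],X[hd]-c[0])),d[hd]*1e3].round(3)[::3]: print(x)
E
python3 c.py
```

```text
top 165 [0.46844514 0.11512916] 0.0009005421826692355
[  0.43    0.145   0.148 141.372  48.628]
[4.28000e-01 1.43000e-01 1.49000e-01 1.45265e+02 4.91880e+01]
[  0.426   0.145   0.149 144.674  52.291]
[4.26000e-01 1.39000e-01 1.46000e-01 1.50906e+02 4.81180e+01]
[4.24000e-01 1.45000e-01 1.45000e-01 1.45837e+02 5.37280e+01]
[4.24000e-01 1.38000e-01 1.46000e-01 1.52286e+02 5.01990e+01]
[  0.421   0.148   0.149 145.67   57.422]
[4.22000e-01 1.41000e-01 1.44000e-01 1.51172e+02 5.29790e+01]
[  0.419   0.147   0.148 146.862  59.13 ]
[4.2700e-01 1.4000e-01 8.9000e-02 1.4847e+02 4.8083e+01]
[4.17000e-01 1.52000e-01 1.43000e-01 1.44334e+02 6.31610e+01]
[4.17000e-01 1.45000e-01 1.44000e-01 1.49664e+02 5.93730e+01]
[4.15000e-01 1.54000e-01 1.38000e-01 1.43569e+02 6.58150e+01]
[4.16000e-01 1.47000e-01 1.39000e-01 1.48647e+02 6.19030e+01]
[4.22000e-01 1.40000e-01 9.20000e-02 1.51599e+02 5.26500e+01]
[4.13000e-01 1.52000e-01 1.40000e-01 1.46463e+02 6.64650e+01]
[4.18000e-01 1.45000e-01 1.03000e-01 1.49358e+02 5.84700e+01]
[4.12000e-01 1.54000e-01 1.29000e-01 1.45324e+02 6.85940e+01]
[4.12000e-01 1.
[... 901 characters left out ...]
.50828e+02 6.18670e+01]
[4.17000e-01 1.55000e-01 1.17000e-01 1.43584e+02 6.52010e+01]
[4.17000e-01 1.49000e-01 1.09000e-01 1.47345e+02 6.21450e+01]
[4.1900e-01 1.4500e-01 1.0300e-01 1.5068e+02 5.8508e+01]
[4.19000e-01 1.53000e-01 1.08000e-01 1.43955e+02 6.26860e+01]
[4.23000e-01 1.49000e-01 1.07000e-01 1.44934e+02 5.71210e+01]
[4.21000e-01 1.43000e-01 9.70000e-02 1.50611e+02 5.52150e+01]
[4.21000e-01 1.51000e-01 1.00000e-01 1.44219e+02 6.00300e+01]
[4.25000e-01 1.50000e-01 1.02000e-01 1.42399e+02 5.56180e+01]
[4.26000e-01 1.47000e-01 9.60000e-02 1.44224e+02 5.38450e+01]
[4.27000e-01 1.48000e-01 9.20000e-02 1.43331e+02 5.33940e+01]
[4.30000e-01 1.46000e-01 8.70000e-02 1.42145e+02 4.97420e+01]
```

```bash
cat > d.py <<'E'
import sys
from h import *
# args: x y z yaw_deg(of tool x): prints shift in current tool frame, mm, and turn left
o=bot.get_obs(); Q=R.from_quat(o["tool_rot"]); M=Q.as_matrix()
print("t",o["clock"],"p",np.round(o["eef_pos"],4),"yaw",np.degrees(np.arctan2(M[1,0],M[0,0])).round(2),"zax",M[:,2].round(3),"j1,j6",np.round(o["joint_pos"],3),"w",o["grip_width"],"F",np.round(o["ft_force"],1),np.round(o["ft_torque"],2),"gf",o["grasp_force"])
if len(sys.argv)>1:
    x,y,z,a=map(float,sys.argv[1:5])
    T=R.from_matrix(np.array([[np.cos(b:=np.radians(a)),np.sin(b),0],[np.sin(b),-np.cos(b),0],[0,0,-1]]))
    print("shift mm",((M.T@(np.array([x,y,z])-o["eef_pos"]))*1e3).round(1),"turn",(Q.inv()*T).as_rotvec().round(3))
E
python3 -m creep '[[[37,-40,0],[0,0,0]],[[37,-40,0],[0,0,0]],[[37,-40,0],[0,0,0]],[[37,-40,0],[0,0,0]],[[37,-40,0],[0,0,0]],[[37,-40,0],[0,0,0]],[[37,-40,0],[0,0,0]],[[37,-40,0],[0,0,0]],[[37,-40,0],[0,0,0]],[[37,-40,0],[0,0,0]],[[37,-40,0],[0,0,0]],[[37,-40,0],[0,0,0]]]' 55; python3 d.py .4208 .1468 .2 147
```

```text
clock: 2.45
eef_pos: [0.4197, 0.1496, 0.2315]
tool_rot: [0.982, 0.191, 0.0, 0.0]
ft_force: [0.7, -0.9, 0.5]
grip_width: 0.055
grasp_force: 0.0
t 2.45 p [0.4197 0.1496 0.2315] yaw 22.02 zax [ 0.001  0.    -1.   ] j1,j6 [ 0.343  0.132 -0.129  1.309 -0.     3.1  ] w 0.05497478930135501 F [ 0.7 -0.9  0.5] [-0.04 -0.03  0.  ] gf 0.0
shift mm [-0.   3.  31.5] turn [ 1.000e-03 -0.000e+00 -2.181e+00]
```

```bash
python3 -m creep '[[[0,3,0],[0,0,-0.182]],[[0,0,0],[0,0,-0.182]],[[0,0,0],[0,0,-0.182]],[[0,0,0],[0,0,-0.182]],[[0,0,0],[0,0,-0.182]],[[0,0,0],[0,0,-0.182]],[[0,0,0],[0,0,-0.182]],[[0,0,0],[0,0,-0.182]],[[0,0,0],[0,0,-0.182]],[[0,0,10],[0,0,-0.182]],[[0,0,10],[0,0,-0.182]],[[0,0,10],[0,0,-0.18]]]'; cat > e.py <<'E'
from h import *
import sys
p=vision.camera("top"); s=vision.camera("side")
a=cv2.resize(p["image"][160:250,290:410],None,fx=4,fy=4,interpolation=cv2.INTER_CUBIC); b=cv2.resize(s["image"][130:230,240:340],None,fx=3.6,fy=3.6,interpolation=cv2.INTER_CUBIC)
cv2.imwrite(sys.argv[1],np.hstack([cv2.resize(a,(440,360)),b]))
E
python3 e.py pics/near1.png; python3 d.py .4208 .1468 .109 147
```

```text
clock: 3.95
eef_pos: [0.4204, 0.1449, 0.2011]
tool_rot: [0.281, 0.96, 0.0, 0.0]
ft_force: [0.4, 0.6, -0.3]
grip_width: 0.0549
grasp_force: 0.0
t 4.05 p [0.4195 0.1447 0.2004] yaw 146.99 zax [-0.002 -0.001 -1.   ] j1,j6 [ 0.332  0.149 -0.192  1.232 -0.     0.908] w 0.05498654202559042 F [ 0.1  0.1 -0.4] [-0.03 -0.02  0.03] gf 0.0
shift mm [-0.   2.6 91.4] turn [-0.002 -0.001 -0.   ]
```

View pics/near1.png

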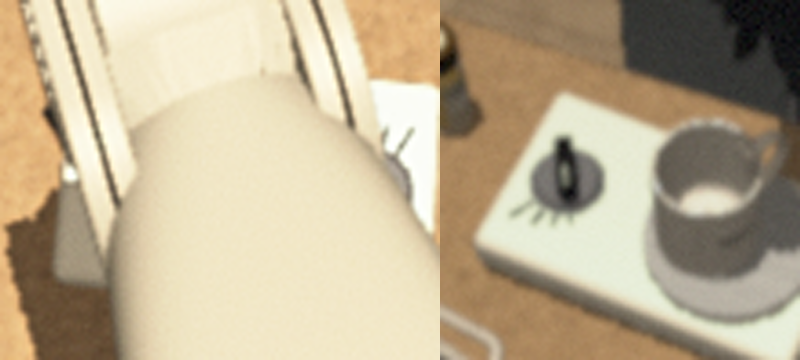

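The arm hides the mug in the top half. The side half shows the mug and handle clear, at about (770,150) in the crop. I descend and close.

```bash
python3 -m creep '[[[0,2.6,23],[0,0,0]],[[0,0,23],[0,0,0]],[[0,0,23],[0,0,0]],[[0,0,22],[0,0,0]],[[0,0,0],[0,0,0]]]'; python3 d.py .4208 .1468 .109 147;  python3 e.py pics/near2.png
```

```text
clock: 4.68
eef_pos: [0.4206, 0.1467, 0.1093]
tool_rot: [0.285, 0.958, -0.001, -0.001]
ft_force: [-0.5, 0.1, 0.1]
grip_width: 0.055
grasp_force: 0.0
t 4.675 p [0.4206 0.1467 0.1093] yaw 146.87 zax [-0.003 -0.001 -1.   ] j1,j6 [ 0.336  0.233 -0.342  0.998  0.     0.914] w 0.054996719725748454 F [-0.5  0.1  0.1] [ 0.01 -0.01 -0.01] gf 0.0
shift mm [-0.1  0.2  0.3] turn [-0.003 -0.002 -0.002]
```

View pics/near2.png

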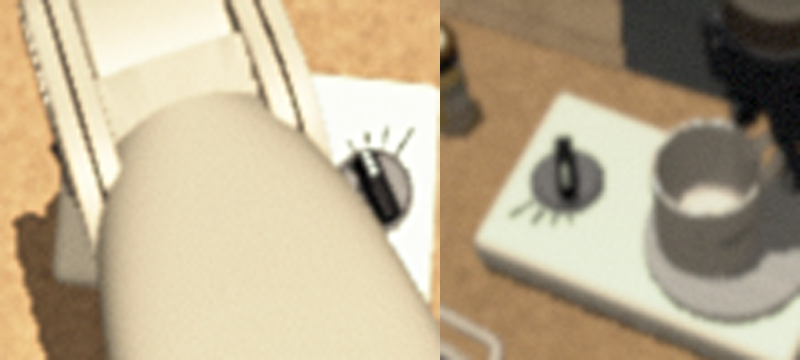

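The side view shows the fingers beside the handle at about (765,130), with the mug undisturbed. I close and lift slightly.

```bash
python3 -m creep '[[[0,0,0],[0,0,0]],[[0,0,0],[0,0,0]],[[0,0,0],[0,0,0]],[[0,0,0],[0,0,0]],[[0,0,0],[0,0,0]],[[0,0,0],[0,0,0]]]' 0; python3 -m creep '[[[0,0,-8],[0,0,0]],[[0,0,-10],[0,0,0]],[[0,0,-12],[0,0,0]],[[0,0,0],[0,0,0]]]'; python3 d.py
```

```text
clock: 5.52
eef_pos: [0.4224, 0.1473, 0.1114]
tool_rot: [0.284, 0.959, 0.001, 0.001]
ft_force: [-0.9, -0.6, 5.4]
grip_width: 0.0166
grasp_force: 56.8
clock: 6.02
eef_pos: [0.4227, 0.1475, 0.1416]
tool_rot: [0.284, 0.959, 0.001, 0.001]
ft_force: [0.8, 0.4, -2.4]
grip_width: 0.0166
grasp_force: 57.1
t 6.025 p [0.4227 0.1475 0.1416] yaw 147.01 zax [ 0.003  0.001 -1.   ] j1,j6 [ 0.336  0.2   -0.292  1.076  0.     0.911] w 0.016604230644544683 F [ 0.8  0.4 -2.4] [ 0.11  0.12 -0.02] gf 57.131814974709414
```

```bash
python3 -m creep '[[[8,9,0],[0,0,0]],[[17,19,0],[0,0,0]],[[21,24,0],[0,0,0]],[[21,24,0],[0,0,0]],[[21,24,0],[0,0,0]],[[21,24,0],[0,0,0]],[[17,19,0],[0,0,0]],[[8,9,0],[0,0,0]],[[0,0,0],[0,0,0]]]'; python3 d.py .394 .352 .05 147; cat > f.py <<'E'
from h import *
s=vision.camera("side"); V=cloud(s); X,Y,Z=V[...,0],V[...,1],V[...,2]
m=(np.hypot(X-.44,Y-.32)<.034+.02)&(Z>.01); b=(np.hypot(X-.44,Y-.32)<.06)
print("zmax",np.nanmax(Z[m]))
cv2.imwrite("pics/carry.png",cv2.resize(s["image"][130:260,280:460],None,fx=4,fy=4,interpolation=cv2.INTER_CUBIC))
E
python3 f.py
```

```text
clock: 7.15
eef_pos: [0.3915, 0.348, 0.1398]
tool_rot: [0.283, 0.959, -0.001, -0.0]
ft_force: [0.5, 0.1, -3.2]
grip_width: 0.0168
grasp_force: 57.1
t 7.15 p [0.3915 0.348  0.1398] yaw 147.1 zax [-0.001 -0.001 -1.   ] j1,j6 [ 0.727  0.345 -0.096  1.13  -0.     1.301] w 0.016812695001378834 F [ 0.5  0.1 -3.2] [ 0.03  0.02 -0.02] gf 57.145471751864534
shift mm [ 0.1  4.8 89.8] turn [-0.001 -0.     0.002]
zmax 0.6070921862183228
```

View pics/carry.png

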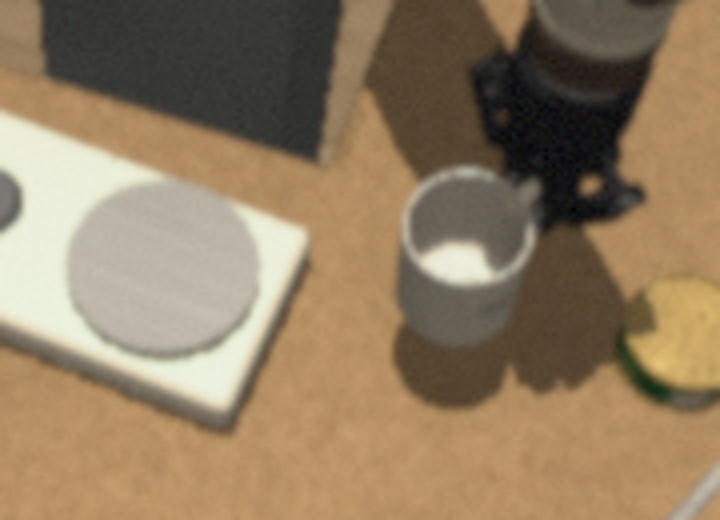

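The mug hangs upright at about (465,255) in the crop, between the scale and the tin. Lowering it.

```bash
python3 -m creep '[[[0,0,12],[0,0,0]],[[0,0,20],[0,0,0]],[[0,0,20],[0,0,0]],[[0,0,17],[0,0,0]],[[0,0,8],[0,0,0]],[[0,0,3],[0,0,0]],[[0,0,0],[0,0,0]]]'; python3 -m creep '[[[0,0,2],[0,0,0]],[[0,0,2],[0,0,0]],[[0,0,2],[0,0,0]],[[0,0,0],[0,0,0]]]'
```

```text
clock: 8.07
eef_pos: [0.3924, 0.3475, 0.0605]
tool_rot: [0.284, 0.959, 0.0, 0.0]
ft_force: [0.3, 0.3, -3.5]
grip_width: 0.0167
grasp_force: 57.2
clock: 8.57
eef_pos: [0.3921, 0.3479, 0.0545]
tool_rot: [0.284, 0.959, 0.0, -0.0]
ft_force: [-1.3, 1.6, 0.6]
grip_width: 0.0168
grasp_force: 58.1
```

```bash
python3 -m creep '[[[0,0,1],[0,0,0]],[[0,0,1],[0,0,0]],[[0,0,0],[0,0,0]]]'; python3 d.py
```

```text
clock: 8.95
eef_pos: [0.3921, 0.3479, 0.0525]
tool_rot: [0.284, 0.959, 0.0, -0.0]
ft_force: [-2.7, 2.5, 2.0]
grip_width: 0.0172
grasp_force: 58.8
t 8.95 p [0.3921 0.3479 0.0525] yaw 147.02 zax [ 0.     0.001 -1.   ] j1,j6 [ 0.726  0.435 -0.216  0.92   0.     1.301] w 0.017184503866666395 F [-2.7  2.5  2. ] [0.39 0.43 0.04] gf 58.76978543470614
```

```bash
python3 -m creep '[[[0,0,0.5],[0,0,0]],[[0,0,0],[0,0,0]],[[0,0,0],[0,0,0]]]' 19;  python3 -m creep '[[[0,0,0],[0,0,0]],[[0,0,0],[0,0,0]],[[0,0,0],[0,0,0]]]' 50; python3 -m creep '[[[0,0,-10],[0,0,0]],[[0,0,-30],[0,0,0]],[[0,0,-40],[0,0,0]],[[0,0,-40],[0,0,0]],[[0,0,-30],[0,0,0]]]'; python3 d.py .457 -.004 .2 -153.6
```

```text
clock: 9.32
eef_pos: [0.3922, 0.3476, 0.0518]
tool_rot: [0.284, 0.959, 0.0, 0.0]
ft_force: [-1.7, 1.6, 1.1]
grip_width: 0.0189
grasp_force: 9.9
clock: 9.7
eef_pos: [0.3923, 0.3473, 0.0517]
tool_rot: [0.284, 0.959, -0.0, 0.0]
ft_force: [0.1, 0.9, 0.3]
grip_width: 0.0499
grasp_force: 0.0
clock: 10.32
eef_pos: [0.3925, 0.3479, 0.2046]
tool_rot: [0.284, 0.959, 0.001, 0.001]
ft_force: [1.0, 0.9, 0.4]
grip_width: 0.05
grasp_force: 0.0
t 10.325 p [0.3925 0.3479 0.2046] yaw 147.01 zax [ 0.002  0.002 -1.   ] j1,j6 [ 0.725  0.299  0.014  1.283 -0.     1.301] w 0.04995404230985436 F [1.  0.9 0.4] [ 0.02 -0.04  0.02] gf 0.0
shift mm [-245.7 -260.1    4.1] turn [ 0.002  0.002 -1.037]
```

```bash
cat > g.py <<'E'
from h import *
for n in ("top","side"):
    p=vision.camera(n); W=cloud(p); X,Y,Z=W[...,0],W[...,1],W[...,2]
    m=(Z>.068)&(Z<.09)&(np.hypot(X-.457,Y+.004)<.045); print(n,m.sum(),cv2.minAreaRect(np.c_[X[m],Y[m]].astype(np.float32)*1000))
    k=((p["image"].max(-1)<70)&(np.hypot(X-.457,Y+.004)<.035)); v,u=np.nonzero(k)
    print(" dark",k.sum(), cv2.minAreaRect(np.array([ray(p,(a,b),.075)[:2]*1000 for a,b in zip(u,v)],np.float32)), np.nanmedian(Z[k]))
    m=(abs(Z-.045)<.004)&(X>.33)&(X<.6)&(Y>-.1)&(Y<.25); print(" deck",cv2.minAreaRect(np.c_[X[m],Y[m]].astype(np.float32)*1000))
    m=(abs(Z-.06)<.004)&(X>.36)&(X<.57)&(Y>.04)&(Y<.22); print(" pan",cv2.minEnclosingCircle(np.c_[X[m],Y[m]].astype(np.float32)*1000))
    m=(Z>.092)&(Z<.105)&(np.hypot(X-.44,Y-.315)<.06); print(" mug rim",m.sum(),cv2.minEnclosingCircle(np.c_[X[m],Y[m]].astype(np.float32)*1000), Z[m].min(),Z[m].max())
    for r in vision.place_of(p,"dial_grip")[:1]: print(" net",r["score"],ray(p,r["position"],.065))
    for r in vision.place_of(p,"pan")[:1]: print(" pannet",r["score"],ray(p,r["position"],.06))
E
python3 g.py
```

```text
top 114 ((456.26483154296875, -2.2874088287353516), (45.5870361328125, 13.504014015197754), 26.584077835083008)
 dark 100 ((453.7833557128906, -1.5361499786376953), (44.68136978149414, 17.695537567138672), 24.257930755615234) 0.07612175064349885
 deck ((461.4781494140625, 82.1753158569336), (257.9241943359375, 148.70054626464844), 86.11080932617188)
 pan ((465.42083740234375, 131.5694580078125), 65.12066650390625)
 mug rim 149 ((438.38427734375, 316.22711181640625), 39.14696502685547) 0.09254662728529166 0.10239525961139678
 net 0.62 [ 0.45751872 -0.0031157   0.065     ]
 pannet 0.56 [0.4648772  0.13445411 0.06      ]
side 86 ((456.86444091796875, -1.1444358825683594), (46.145172119140625, 13.738346099853516), 22.234777450561523)
 dark 54 ((461.90325927734375, 2.4638729095458984), (52.81596374511719, 10.659819602966309), 22.924829483032227) 0.07574993101686071
 deck ((463.3962707519531, 83.27534484863281), (258.17706298828125, 150.77056884765625), 86.38330078125)
 pan ((465.37860107421875, 131.0069580078125), 66.01263427734375)
 mug rim 143 ((433.2637634277344, 320.97247314453125), 46.13156509399414) 0.09200646968631461 0.10217206266045932
 net 0.69 [ 0.45799531 -0.00148936  0.065     ]
 pannet 0.67 [0.4647362 0.128868  0.06     ]
```

```bash
python3 -m creep '[[[-15,-16,0],[0,0,0]],[[-32,-34,0],[0,0,0]],[[-37,-39,0],[0,0,0]],[[-37,-39,0],[0,0,0]],[[-37,-39,0],[0,0,0]],[[-37,-39,0],[0,0,0]],[[-33,-36,0],[0,0,0]],[[-15,-16,0],[0,0,0]]]' 42; python3 -m creep '[[[0,0,0],[0,0,-0.173]],[[0,0,0],[0,0,-0.173]],[[0,0,0],[0,0,-0.173]],[[0,0,0],[0,0,-0.173]],[[0,0,0],[0,0,-0.173]],[[0,0,0],[0,0,-0.173]],[[0,0,0],[0,0,0]]]'; python3 d.py .457 -.0022 .1 -153.7
```

```text
clock: 11.62
eef_pos: [0.4542, -0.0045, 0.2008]
tool_rot: [0.286, 0.958, -0.001, -0.001]
ft_force: [0.9, -0.1, 0.0]
grip_width: 0.0424
grasp_force: 0.0
clock: 12.5
eef_pos: [0.4543, -0.002, 0.2009]
tool_rot: [-0.228, 0.974, 0.0, -0.001]
ft_force: [0.5, -0.2, 0.4]
grip_width: 0.0421
grasp_force: 0.0
t 12.5 p [ 0.4543 -0.002   0.2009] yaw -153.68 zax [-0.002 -0.    -1.   ] j1,j6 [-0.004  0.169 -0.166  1.238 -0.    -0.463] w 0.04208770152213901 F [ 0.5 -0.2  0.4] [-0.06  0.05  0.01] gf 0.0
shift mm [ -2.5  -1.5 100.9] turn [ 0.001 -0.002  0.   ]
```

```bash
python3 -m creep '[[[-2.5,-1.5,20],[0,0,0]],[[0,0,30],[0,0,0]],[[0,0,30],[0,0,0]],[[0,0,21],[0,0,0]],[[0,0,0],[0,0,0]]]'; python3 d.py .457 -.0022 .059 -153.7; python3 e.py pics/near3.png
```

```text
clock: 13.12
eef_pos: [0.4561, -0.0018, 0.099]
tool_rot: [-0.228, 0.974, 0.001, -0.003]
ft_force: [-0.1, 0.0, -0.6]
grip_width: 0.0417
grasp_force: 0.0
t 13.125 p [ 0.4561 -0.0018  0.099 ] yaw -153.67 zax [-0.005 -0.    -1.   ] j1,j6 [-0.004  0.266 -0.329  0.981 -0.    -0.463] w 0.04167737712867577 F [-0.1  0.  -0.6] [ 0.04  0.04 -0.02] gf 0.0
shift mm [-0.9 -0.9 40. ] turn [ 0.002 -0.005  0.   ]
```

View pics/near3.png

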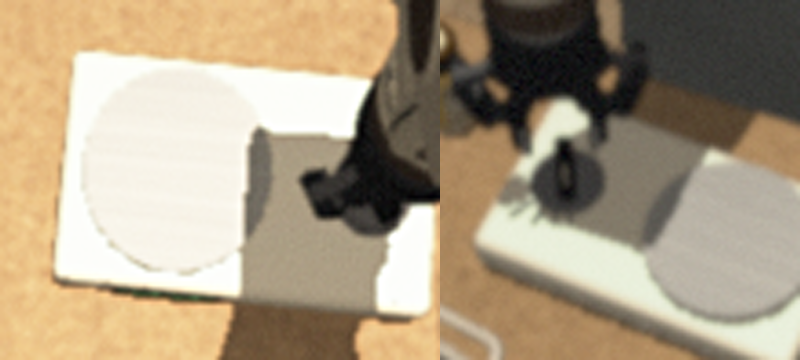

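The fingers straddle the dial bar, at about (565,165) in the side crop. I descend and close.

```bash
python3 -m creep '[[[-1,-1,10],[0,0,0]],[[0,0,15],[0,0,0]],[[0,0,10],[0,0,0]],[[0,0,5],[0,0,0]],[[0,0,0],[0,0,0]]]'; python3 d.py .457 -.0022 .059 -153.7;  python3 -m creep '[[[0,0,0],[0,0,0]],[[0,0,0],[0,0,0]],[[0,0,0],[0,0,0]],[[0,0,0],[0,0,0]],[[0,0,0],[0,0,0]]]' 0;python3 d.py
```

```text
clock: 13.85
eef_pos: [0.4596, -0.0018, 0.0606]
tool_rot: [-0.229, 0.973, 0.0, -0.0]
ft_force: [0.2, 0.2, -0.1]
grip_width: 0.0421
grasp_force: 0.0
t 13.85 p [ 0.4596 -0.0018  0.0606] yaw -153.52 zax [-0.  0. -1.] j1,j6 [-0.004  0.317 -0.377  0.878  0.    -0.466] w 0.042106210722721596 F [ 0.2  0.2 -0.1] [ 0.01 -0.01 -0.02] gf 0.0
shift mm [2.5 0.8 1.6] turn [ 0.    -0.     0.003]
clock: 14.48
eef_pos: [0.4595, -0.0006, 0.0615]
tool_rot: [-0.229, 0.973, 0.001, 0.0]
ft_force: [-2.2, 4.2, 5.1]
grip_width: 0.0125
grasp_force: 60.7
t 14.475 p [ 0.4595 -0.0006  0.0615] yaw -153.47 zax [ 0.     0.003 -1.   ] j1,j6 [-0.003  0.315 -0.376  0.879  0.003 -0.466] w 0.012526368688017521 F [-2.2  4.2  5.1] [ 0.88  0.54 -0.05] gf 60.7295286655426
```

```bash
python3 -m creep '[[[0,0,0],[0,0,0.08]],[[0,0,0],[0,0,0.09]],[[0,0,0],[0,0,0.09]],[[0,0,0],[0,0,0.09]],[[0,0,0],[0,0,0]]]'; python3 d.py .457 -.0022 .059 146.2
```

```text
clock: 15.1
eef_pos: [0.4598, -0.0016, 0.0615]
tool_rot: [-0.057, 0.998, 0.0, 0.0]
ft_force: [-2.6, 0.9, 5.6]
grip_width: 0.0127
grasp_force: 60.8
t 15.1 p [ 0.4598 -0.0016  0.0615] yaw -173.49 zax [ 0.001  0.    -1.   ] j1,j6 [-0.004  0.315 -0.376  0.879  0.    -0.117] w 0.01265907482745108 F [-2.6  0.9  5.6] [0.26 0.46 0.03] gf 60.78297257423401
shift mm [ 2.9 -0.3  2.5] turn [0.    0.001 0.703]
```

```bash
python3 -m creep '[[[0,0,0],[0,0,0.09]],[[0,0,0],[0,0,0.09]],[[0,0,0],[0,0,0.09]],[[0,0,0],[0,0,0.09]],[[0,0,0],[0,0,0.09]],[[0,0,0],[0,0,0.09]],[[0,0,0],[0,0,0.06]],[[0,0,0],[0,0,0]]]'; python3 d.py .457 -.0022 .059 146.2
cat > k.py <<'E'
from h import *
import sys
p=vision.camera("top"); s=vision.camera("side")
a=cv2.resize(p["image"][180:230,365:420],(400,364),interpolation=cv2.INTER_CUBIC)
b=cv2.resize(s["image"][155:205,245:300],(400,364),interpolation=cv2.INTER_CUBIC)
cv2.imwrite(sys.argv[1],np.hstack([a,b]))
# expected pixel of 3rd mark direction and pointer end in the side crop
for nm,ang,r,z in (("axis",0,0,.077),("pointer@1.05",-33.8,.023,.077),("mark",-33.8,.035,.045)):
    P=np.array([.457+r*np.cos(np.radians(ang)),-.0022+r*np.sin(np.radians(ang)),z])
    for q,(v0,u0) in ((p,(180,365)),(s,(155,245))):
        u=cv2.projectPoints(P[None],q["rvec"],q["tvec"],q["K"],None)[0].ravel(); print(nm,((u-[u0,v0])*400/55).round(0))
E
python3 k.py pics/dial1.png
```

```text
clock: 16.1
eef_pos: [0.4594, -0.0035, 0.0615]
tool_rot: [0.241, 0.97, -0.002, 0.0]
ft_force: [-2.7, -4.3, 6.9]
grip_width: 0.0123
grasp_force: 61.0
t 16.1 p [ 0.4594 -0.0035  0.0615] yaw 152.08 zax [-0.    -0.004 -1.   ] j1,j6 [-0.005  0.315 -0.376  0.88  -0.004  0.482] w 0.012340812083678652 F [-2.7 -4.3  6.9] [-0.88  0.74  0.05] gf 61.00754141807556
shift mm [2.7 0.  2.5] turn [-0.003  0.002  0.103]
axis [200. 184.]
axis [211. 146.]
pointer@1.05 [237. 129.]
pointer@1.05 [158. 177.]
mark [242. 118.]
mark [139. 237.]
```

View pics/dial1.png

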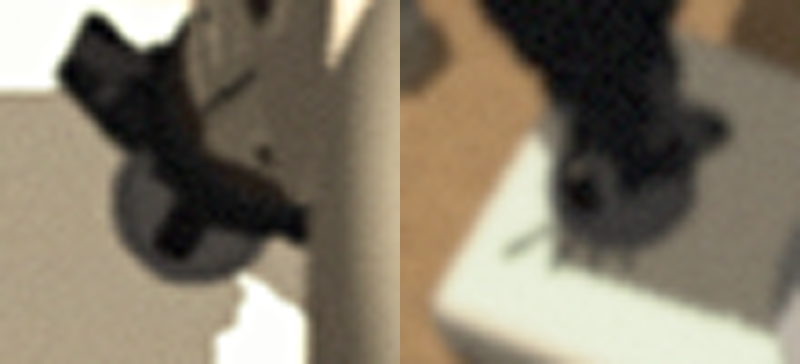

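The pointer end, at about (580,190) in the side crop, is just short of the line to the longest mark at (525,240). About 0.10 rad remains.

```bash
python3 -m creep '[[[0,0,0],[0,0,0.04]],[[0,0,0],[0,0,0.04]],[[0,0,0],[0,0,0.02]],[[0,0,0],[0,0,0]],[[0,0,0],[0,0,0]]]'; python3 d.py .457 -.0022 .059 146.3; python3 k.py pics/dial2.png
cat > l.py <<'E'
from h import *
# pointer-end / tail of the bar: dark top pixels left free by the fingers
for n in ("top","side"):
    p=vision.camera(n); W=cloud(p); X,Y,Z=W[...,0],W[...,1],W[...,2]
    m=(Z>.066)&(Z<.084)&(np.hypot(X-.457,Y+.0025)<.03)
    along=(X-.457)*np.cos(-.59)+(Y+.0025)*np.sin(-.59)
    for nm,k in (("tail",m&(along<-.012)),("head",m&(along>.012))):
        if k.sum()>3: 
            c=np.array([X[k].mean(),Y[k].mean()]); print(n,nm,k.sum(),c.round(4),"dir deg",np.degrees(np.arctan2(*(c-[.457,-.0022])[::-1])).round(1))
    for q in ("mug","jar_a","tin"):
        print(n,q,[(round(r["score"],2),ray(p,r["position"],0).round(3)[:2]) for r in vision.place_of(p,q)[:2]])
E
python3 l.py
```

```text
clock: 16.82
eef_pos: [0.4593, -0.0038, 0.0615]
tool_rot: [0.289, 0.957, -0.002, 0.001]
ft_force: [-3.4, -4.0, 7.4]
grip_width: 0.0122
grasp_force: 61.1
t 16.825 p [ 0.4593 -0.0038  0.0615] yaw 146.36 zax [-0.    -0.004 -1.   ] j1,j6 [-0.005  0.315 -0.376  0.88  -0.004  0.582] w 0.012213340502205466 F [-3.4 -4.   7.4] [-0.99  0.75  0.11] gf 61.05482518672943
shift mm [2.8 0.  2.5] turn [-0.004  0.002  0.001]
axis [200. 184.]
axis [211. 146.]
pointer@1.05 [237. 129.]
pointer@1.05 [158. 177.]
mark [242. 118.]
mark [139. 237.]
top tail 28 [0.4413 0.0073] dir deg 148.8
top mug [(0.61, array([0.423, 0.322]))]
top jar_a []
top tin [(0.69, array([0.387, 0.476]))]
side head 35 [ 0.4724 -0.01  ] dir deg -26.7
side mug [(0.65, array([0.423, 0.322]))]
side jar_a [(0.92, array([ 0.416, -0.125])), (0.88, array([ 0.496, -0.121]))]
side tin [(0.79, array([0.365, 0.478]))]
```

View pics/dial2.png

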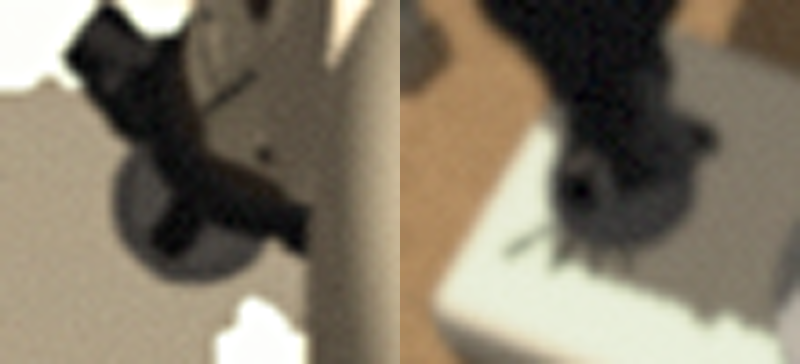

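```bash
cat > m.py <<'E'
from h import *
C={"top":(.4563,-.0023),"side":(.4569,-.0011)}
for n in ("top","side"):
    P=[]
    for i in range(4):
        W=cloud(vision.camera(n)); X,Y,Z=W[...,0]-C[n][0],W[...,1]-C[n][1],W[...,2]
        a=X*np.cos(-.57)+Y*np.sin(-.57); b=-X*np.sin(-.57)+Y*np.cos(-.57)
        m=(Z>.070)&(Z<.082)&(abs(b)<.014)&(abs(a)>.015)&(abs(a)<.026)&((a<0)==(n=="top")); P.append(np.c_[a[m],b[m]])
    P=np.vstack(P)*1e3; t=np.median(P,0); lo,hi=np.percentile(P[:,1],[3,97]); mid=(lo+hi)/2
    print(n,len(P),P.mean(0).round(1),"b range",lo.round(1),hi.round(1),"pointer deg by mean",(np.degrees(-.57)+np.degrees(np.arctan(P[:,1].mean()/P[:,0].mean()))).round(1),"by edges",(np.degrees(-.57)+np.degrees(np.arctan(mid/P[:,0].mean()))).round(1))
E
python3 m.py
```

```text
top 79 [-19.1  -0.5] b range -6.9 5.9 pointer deg by mean -31.1 by edges -31.1
side 76 [18.9  0.1] b range -8.2 7.3 pointer deg by mean -32.4 by edges -34.0
```

The image angles average about -32° against a target of -33.8°, so the dial lags slightly. A small nudge should finish it.

```bash
python3 -m creep '[[[0,0,0],[0,0,0.015]],[[0,0,0],[0,0,0.015]],[[0,0,0],[0,0,0]],[[0,0,0],[0,0,0]]]'; python3 d.py; python3 m.py
```

```text
clock: 18.23
eef_pos: [0.4592, -0.0038, 0.0615]
tool_rot: [0.304, 0.953, -0.002, 0.0]
ft_force: [-3.4, -3.6, 7.8]
grip_width: 0.0126
grasp_force: 61.1
t 18.225 p [ 0.4592 -0.0038  0.0615] yaw 144.65 zax [-0.    -0.005 -1.   ] j1,j6 [-0.005  0.315 -0.376  0.88  -0.005  0.612] w 0.012552756622101586 F [-3.4 -3.6  7.8] [-1.07  0.79  0.14] gf 61.07386529445648
top 76 [-19.1   0.2] b range -6.2 7.0 pointer deg by mean -33.3 by edges -34.0
side 74 [19.4  0. ] b range -6.9 5.9 pointer deg by mean -32.6 by edges -34.1
```

The pointer now reads -33° to -34° against the -33.8° target, with a firm grip. Handing in.

```bash
python3 -c "
from workcell import workorder; print(workorder.job_done())"
```

```text
the job is handed in; nothing more can be done
None
```

I stood the mug upright on the worktop left of the scale and clear of it, then turned the dial to the third click (pointer measured within about 1° of the longest mark); the fingers are still holding it there, and the job was handed in at about 18.6 s of the 51 s allowed.

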